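# Feed three sample discs through the gate in run order

## Task

On the sample feeder, sweep the three discs across the grey deck with the fingertips, one at a time, through the narrow gate so that each drops into the slot behind it: yellow first, then blue, then red. Only push the discs: do not lift or carry any of them, do not push one off the deck, and leave the vial, the jar and the beaker beside the feeder where they stand.

Things in the scene. Friction and masses are not known exactly. Their poses are not given: they have to be found in the camera images.
- feeder: fixed benchtop sample feeder. Origin on the bench under the middle of the gate; x points from the deck through the gate, z up. Grey metal deck, flat, no rim: x -170 to 0 mm, y -115 to 115 mm, top 60 mm above the bench. White housing: x 0 to 100 mm, y -115 to 115 mm, top 82 mm above the bench (22 mm above the deck), open only at the gate and slot.
- gate (a point): middle of the gate, on the deck's edge, 60 mm above the feeder's origin, same axes. The gate is a gap 38 mm wide (y -19 to 19 mm) between two blue cheeks 6 mm thick (x 0 to 6 mm), open above. The deck ends in a sharp edge here: a disc tips into the slot once its centre is past x = 0.
- slot (a point): middle of the slot's black floor, 4 mm above the bench. The slot is an open-topped pit straight behind the gate: feeder x 0 to 85 mm, y -24 to 24 mm, its floor 56 mm below the deck. Same axes as the feeder.
- disc_yellow: sample disc, yellow plastic, a flat cylinder 30 mm in diameter and 12 mm thick, about 30 g, white dot 8 mm wide on its upper face. Origin at its centre, z along its axis. It starts lying flat on the feeder's deck (centre 6 mm above the deck), 85 to 130 mm from the gate; which colour lies where varies.
- disc_blue: sample disc, blue plastic, a flat cylinder 30 mm in diameter and 12 mm thick, about 30 g, white dot 8 mm wide on its upper face. Origin at its centre, z along its axis. It starts lying flat on the feeder's deck (centre 6 mm above the deck), 85 to 130 mm from the gate; which colour lies where varies.
- disc_red: sample disc, red plastic, a flat cylinder 30 mm in diameter and 12 mm thick, about 30 g, white dot 8 mm wide on its upper face. Origin at its centre, z along its axis. It starts lying flat on the feeder's deck (centre 6 mm above the deck), 85 to 130 mm from the gate; which colour lies where varies.
- vial: loose amber vial with white cap, 28 mm in diameter, 62 mm tall, stands on the bench to the feeder's -y side; leave alone. Origin at the centre of its underside.
- jar: loose white jar with blue cap, 52 mm in diameter, 70 mm tall, stands on the bench to the feeder's +y side; leave alone. Origin at the centre of its underside.
- beaker: loose clear glass beaker, 50 mm in diameter, 60 mm tall, stands on the bench to the feeder's +y side; leave alone. Origin at the centre of its underside.

How it is judged (in metres and radians):
On the way, in this order (a step that is already met when the one before it is completed fails the run):
1. yellow disc has dropped into the slot, later ones still on the deck (x of disc_yellow in the frame of feeder between 0 and 0.086 m and y of disc_yellow in the frame of feeder between -0.025 and 0.025 m and z of disc_yellow in the frame of feeder below 0.056 m and x of each of disc_blue, disc_red in the frame of feeder below 0 m and z of each of disc_blue, disc_red in the frame of feeder above 0.06 m), for 0.2 s.
2. blue disc has dropped into the slot, later ones still on the deck (x of disc_blue in the frame of feeder between 0 and 0.086 m and y of disc_blue in the frame of feeder between -0.025 and 0.025 m and z of disc_blue in the frame of feeder below 0.056 m and x of disc_red in the frame of feeder below 0 m and z of disc_red in the frame of feeder above 0.06 m), for 0.2 s.
3. red disc has dropped into the slot (x of disc_red in the frame of feeder between 0 and 0.086 m and y of disc_red in the frame of feeder between -0.025 and 0.025 m and z of disc_red in the frame of feeder below 0.056 m), for 0.2 s.
At the end, for the whole second after the job is handed in: All three discs lie at rest in the slot: each centre inside the slot's outline and at least 4 mm below the deck's top; they went in as yellow, blue, red, each while the later ones were still on the deck (all of step 3 and x of disc_yellow in the frame of feeder between 0 and 0.086 m and y of disc_yellow in the frame of feeder between -0.025 and 0.025 m and z of each of disc_yellow, disc_blue in the frame of feeder below 0.056 m and linear speed of each of disc_yellow, disc_blue, disc_red below 0.02 m/s and x of disc_blue in the frame of feeder between 0 and 0.086 m and y of disc_blue in the frame of feeder between -0.025 and 0.025 m); the robot touches nothing.
It fails at once if a disc lifted (its centre 14 mm higher than when lying on the deck) (height (world z) of any of disc_yellow, disc_blue, disc_red above 0.08 m).
It fails at once if a disc pushed off the deck other than through the gate ((height (world z) of disc_yellow below 0.05 m and (x of disc_yellow in the frame of feeder below -0.015 m or y of disc_yellow in the frame of feeder above 0.05 m or y of disc_yellow in the frame of feeder below -0.05 m)) or (height (world z) of disc_blue below 0.05 m and (x of disc_blue in the frame of feeder below -0.015 m or y of disc_blue in the frame of feeder above 0.05 m or y of disc_blue in the frame of feeder below -0.05 m)) or (height (world z) of disc_red below 0.05 m and (x of disc_red in the frame of feeder below -0.015 m or y of disc_red in the frame of feeder above 0.05 m or y of disc_red in the frame of feeder below -0.05 m))).
It fails at once if vial, jar or beaker moved more than 20 mm or tipped (distance of any of vial, jar, beaker from where it was at the start of the episode above 0.02 m or angle between any of vial, jar, beaker's own z axis and vertical above 0.5 rad).
It also fails if it takes over 67 s, if anything falls off the work surface, if the arm or the gripper's body presses on something with over 40 N, if the wrist force passes 120 N, or if a joint passes its speed limit or range.

## Robot

A 6-joint arm with a two-finger parallel gripper is mounted at the origin on the work surface. World frame = base frame: x ahead of the robot, y to its left, z up, the work surface at z = 0. Lengths are in mm, angles in rad, forces in N, time in s.
With the tool pointing down it reaches from about 150 to 775 mm from the base axis. Payload 6.1 kg.
Tool frame: the origin (TCP) lies on the front face of the gripper's body, between the roots of the fingers; the fingertips stand 73 mm ahead of it and the grasp point (between the pads) lies 54 mm ahead of it; z points along the fingers, y is the line along which they close (so a half turn about z gives the same grasp; the last joint's range is limited). The gripper opens to 85 mm and grips with 20 to 120 N. Pads are 22 mm wide; open, the fingers measure 114 mm over their backs; the gripper's body (76 mm by 85 mm) begins 54 mm behind the grasp point. The pads swing forward as they close: fully open they stand 13 mm farther back than shut.
Start: joints at [-1.137, 0.126, -0.04, 1.405, 0, 1.571], TCP at [220.661, -476.358, 303.895] pointing down, gripper open.
Joint ranges: [-2.72, 2.72], [-0.95, 1.95], [-1.27, 1.35], [-1.78, 2.02], [-1.46, 1.47], [-3.14, 3.14]. Speed limits (rad/s): [2.39, 2.39, 3.01, 3.14, 3.14, 3.14].

## Interface

Orientations are given as [roll, pitch, yaw] about the fixed x, y, z axes, in that order (R = Rz(yaw) Ry(pitch) Rx(roll)).
In Python, from plant import robot gives the robot as it stands. The module is installed in compiled form; this text tells all that it offers.
- The arm moves only by the tool apply_moves, never from a script. Its argument "increments" is a list that holds one entry, the list of rows, each a list of 7 numbers: the shift along the tool's x, y, z in m, then the turn, a rotation vector about the tool's x, y, z in rad, then the closure in counts, from 0 (fully open) to 255 (shut). In form: [[[dx, dy, dz, wx, wy, wz, claw], ...]]. A call has 1 to 8 rows; each row shifts and turns the commanded pose from where the row before left it, along the tool's axes as they then stand; what a row does not reach is not made up. A row lasts 1/10 s, in which the tool goes at most 50 mm and 8.59 degrees, less where a joint would pass 70% of its speed; a pose out of reach is approached as far as the arm can. A call with a gripper value outside its range is refused whole. The fingers move at their own pace and stop on an object; "force" is the grip in N (left out, the last holds). Time passes only in rows, so rows that do not move let the fingers close. It gives the time, the measured TCP pose, the force, the opening and the grip force at its end, in the units of the state.
- robot.observe(): the state, without advancing time (a new reading comes with each control period).
- robot.camera(name): name is "side" or "top"; returns the picture (480x640x3 uint8, red, green, blue); there is no depth.
- robot.get_calibration(name): a dict with "camera_matrix" (3x3 intrinsics, pixels), "rvec" (rotation vector, rad) and "tvec" (3), from world to camera coordinates, as OpenCV has them. Camera axes: x right, y down, z forward; pixel columns grow to the right and rows downward; lengths in mm; the calibration is good to about 2 mm. A picture is of the moment at which its call begins. get_calibration takes no time and is no camera call.
- robot.close_job(): hands the job in; it is judged then, once.
The state is a dict: "time_s": time; "joints": joint angles; "qd": joint speeds; "joint_torque": joint torques, N m; "position": TCP position; "tool_rot": TCP orientation; "wrist_force": force on the tool from outside, world axes, zero at the start; "wrist_torque": the same for the moment, N m; "finger_gap": finger opening in mm; "grip_force": force on a finger pad.
Only numpy, scipy, OpenCV 4.12 (cv2) and the standard library are available. Lean on these libraries where they do the work, as an engineer would, in place of code of your own. Each camera call takes 0.05 s, during which the arm holds its last target. There are 200 camera calls.

## Working session

There is one attempt and no reset: what is moved stays moved. The work goes in short steps, Python scripts to look and compute and a tool call to move; the robot and the scene stay as the last step left them, time stands still between calls to the robot, and variables do not carry over. Pictures are saved under pics/ and viewed, at most 10 in all, crops included, and the job is handed in when it is done.

Besides the shell and the picture viewer there is one more tool, called as name(argument=value, ...) on one line, values as JSON. apply_moves: Moves the arm, as the interface text tells. Its arguments: {"type":"object","properties":{"increments":{"type":"array","items":{"type":"array","items":{"type":"array","items":{"type":"number"}}}},"force":{"type":"number"}},"required":["increments"]}

```bash
mkdir -p pics
python3 - <<'E'
from plant import robot
import cv2
for n in("top","side"):
    cv2.imwrite(f"pics/{n}0.png",robot.camera(n)[:,:,::-1]); print(n,robot.get_calibration(n))
print(robot.observe())
E
```

```text
top {'camera_matrix': array([[568.32489252,   0.        , 318.7665355 ],
       [  0.        , 568.32489252, 239.81271162],
       [  0.        ,   0.        ,   1.        ]]), 'rvec': array([ 2.11490471, -2.17022669,  0.20412864]), 'tvec': array([  64.65650978,  601.80171812, 1129.18817206])}
side {'camera_matrix': array([[507.70819011,   0.        , 315.20753745],
       [  0.        , 507.70819011, 244.07781785],
       [  0.        ,   0.        ,   1.        ]]), 'rvec': array([ 0.4139131 , -2.77872558,  1.08973658]), 'tvec': array([581.76130016, 146.32504604, 775.87593172])}
{'time_s': 0.1, 'joints': array([-1.13700988e+00,  1.26343640e-01, -4.04513576e-02,  1.40541067e+00,
        2.70414596e-06,  1.57078762e+00]), 'qd': array([-0.00016019, -0.0027731 ,  0.00046956, -0.00082427,  0.0015883 ,
        0.00099464]), 'joint_torque': array([ 1.40964195e-03, -4.36903274e+01,  3.53606021e+01,  1.37406547e-02,
        2.00947861e-04,  1.59774540e-07]), 'position': array([ 220.56014723, -476.15247115,  303.21918039]), 'tool_rot': array([-3.14018332e+00, -2.71641690e-06,  4.33795155e-01]), 'wrist_force': array([0.98879464, 0.55130769, 0.04407956]), 'wrist_torque': array([-0.03342789,  0.01455631, -0.02040864]), 'grip_force': 0.0, 'finger_gap': 85.82469168581936}
```

View pics/top0.png

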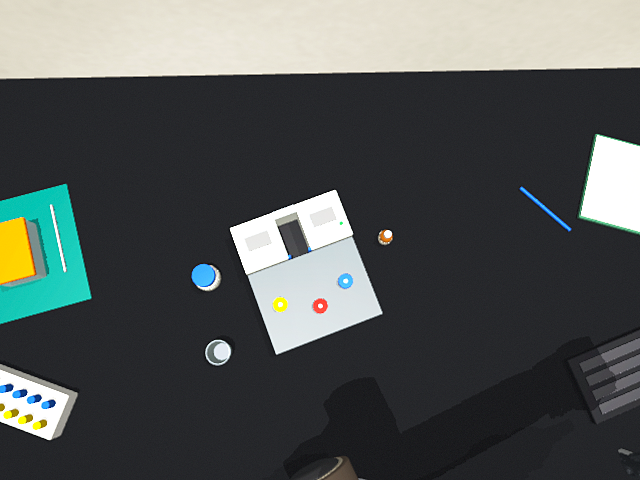

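View pics/side0.png

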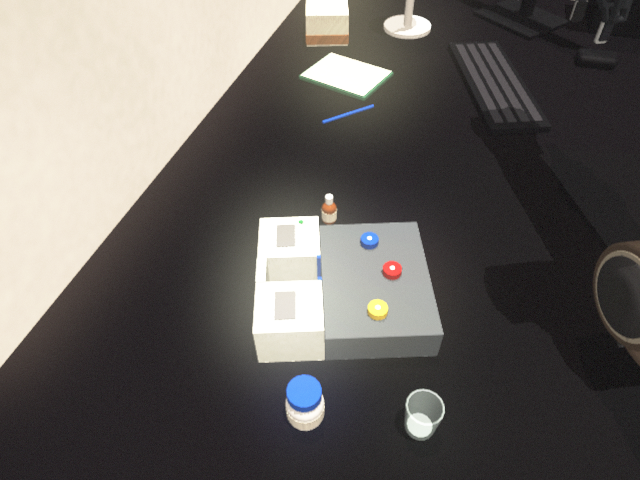

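The top view shows the gate at about (299,257), with yellow at (280,305), red at (320,306) and blue at (345,281). The side view agrees, and the other two discs leave a clear line for each push.

```bash
cat > h.py <<'E'
import numpy as np, cv2
from plant import robot
def back(n,px,z):
    c=robot.get_calibration(n); R=cv2.Rodrigues(c["rvec"])[0]; t=c["tvec"]
    d=R.T@np.linalg.inv(c["camera_matrix"])@np.array([*px,1.]); o=-R.T@t
    return (o+d*(z-o[2])/d[2])[:2]
def discs(n,im):
    h=cv2.cvtColor(im,cv2.COLOR_RGB2HSV); out={}
    for k,(a,b) in dict(yellow=(22,35),blue=(100,118),red=(0,6)).items():
        m=cv2.inRange(h,(a,130,90),(b,255,255))
        nn,l,s,c=cv2.connectedComponentsWithStats(m)
        out[k]=[(c[i].round(1).tolist(),int(s[i,4])) for i in range(1,nn) if 60<s[i,4]<500 and 240<c[i][0]<440 and 200<c[i][1]<350]
    return out
E
python3 - <<'E'
from h import *
for n in("top","side"):
    im=cv2.imread(f"pics/{n}0.png")[:,:,::-1].copy()
    d=discs(n,im)
    for k in d:
        for c,s in d[k]: print(n,k,c,s,back(n,c,71 if n=="top" else 69))
# deck corners, top
P={k:back("top",p,z) for k,p,z in [("FL",(275.5,354),60),("FR",(382,314.5),60),("BL",(230.5,228),82),("BR",(336.5,190.5),82)]}
print(P); 
for a,b in(("FL","FR"),("BL","BR"),("FL","BL"),("FR","BR")):
    v=P[b]-P[a]; print(a,b,np.hypot(*v),np.degrees(np.arctan2(v[1],v[0])))
im=cv2.imread("pics/top0.png")[180:365,220:395]; cv2.imwrite("pics/crop.png",cv2.resize(im,None,fx=3.2,fy=3.2,interpolation=2))
E
```

```text
top yellow [279.8, 304.2] 146 [471.2173772  130.98980719]
top blue [345.0, 280.3] 127 [515.70833332  -1.0294675 ]
top red [319.8, 305.5] 143 [466.52558252  51.17008786]
side yellow [376.7, 315.7] 75 [470.03576734 144.08154838]
side blue [369.4, 239.3] 166 [515.02626362  -1.50247961]
side red [391.7, 270.0] 252 [466.5889395   53.14312396]
{'FL': array([373.58611984, 141.61292966]), 'FR': array([445.74584858, -74.04304685]), 'BL': array([626.41024794, 227.49000671]), 'BR': array([699.57074039,  10.66531617])}
FL FR 227.40828185517762 -71.4994627925621
BL BR 228.83488388586335 -71.3546936354882
FL BL 267.0110711427417 18.761145206410163
FR BR 267.5865887342563 18.455275435550522
```

View pics/crop.png

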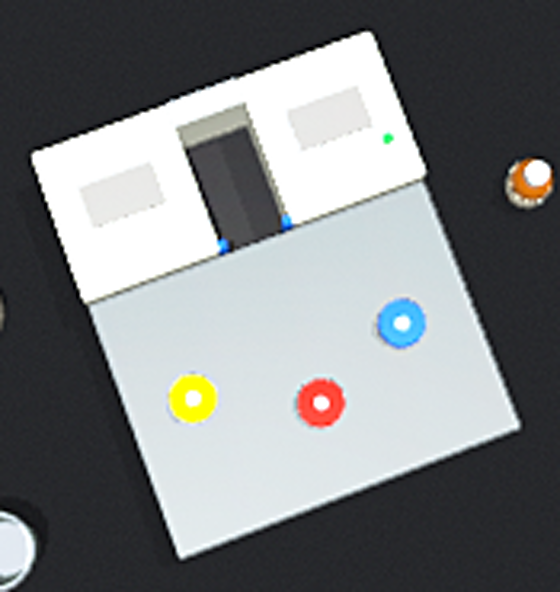

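```bash
cat >> h.py <<'E'
F=np.radians(18.55); RF=np.array([[np.cos(F),-np.sin(F)],[np.sin(F),np.cos(F)]]); G=np.array([569.5,87.5]); C=22.2
def tofeed(p): return RF.T@(np.asarray(p)-G)
def pose(): 
    s=robot.observe(); return s["position"],s["tool_rot"][2]
def tcp(c,yaw): # cradle point in feeder mm, yaw deg rel feeder
    a=np.radians(yaw)+F
    return G+RF@np.asarray(c,float)-C*np.array([np.cos(a),np.sin(a)]),a
def delta(p,psi,q): # world xy shift in tool axes
    d=np.asarray(q)-p[:2]; c,s=np.cos(psi),np.sin(psi)
    return np.array([c*d[0]+s*d[1], s*d[0]-c*d[1]])
def status():
    p,a=pose(); c=RF.T@(p[:2]+C*np.array([np.cos(a),np.sin(a)])-G)
    s=robot.observe(); print("t",s["time_s"],"cradle",c.round(1),"yaw",round(np.degrees(a-F),2),"z",p[2].round(1),"gap",s["finger_gap"],"F",s["wrist_force"].round(1))
E
python3 - <<'E'
from h import *
for k,p in dict(y=(471.2,131),b=(515.5,-1.2),r=(466.5,51.6)).items(): print(k,tofeed(p).round(1))
p,a=pose()
d=np.radians(-35); c=tofeed((471.2,131))-9*np.array([np.cos(d),np.sin(d)])
q,t=tcp(c,-35); print(q,t,"turn w",-(t-a),"shift",delta(p,t,q))
status()
E
```

```text
y [-79.4  72.5]
b [-79.4 -66.9]
r [-109.1   -1.3]
[441.27710274 139.83516947] -0.28710666195306717 turn w 0.7209018164822201 shift [  37.24793551 -653.27585225]
t 0.1 cradle [-488.1 -420.9] yaw 6.3 z 303.2 gap 85.82469168581936 F [1.  0.6 0. ]
```

apply_moves(increments=[[[0,0,0,0,0,0.12,195],[0,0,0,0,0,0.12,195],[0,0,0,0,0,0.12,195],[0,0,0,0,0,0.12,195],[0,0,0,0,0,0.12,195],[0,0,0,0,0,0.12,195],[0.002,-0.03,0,0,0,0,195],[0.002,-0.03,0,0,0,0,195]]])

```text
time_s: 0.9
position: [241.3, -419.5, 303.1]
tool_rot: [-3.14, 0.001, -0.288]
wrist_force: [0.6, 0.9, 0.4]
finger_gap: 20.1
grip_force: 0.0
```

apply_moves(increments=[[[0.002,-0.035,0,0,0,0,195],[0.002,-0.035,0,0,0,0,195],[0.002,-0.035,0,0,0,0,195],[0.002,-0.035,0,0,0,0,195],[0.002,-0.035,0,0,0,0,195],[0.002,-0.035,0,0,0,0,195],[0.002,-0.035,0,0,0,0,195],[0.002,-0.035,0,0,0,0,195]]])

```text
time_s: 1.7
position: [335.8, -154.4, 303.7]
tool_rot: [-3.142, 0.0, -0.287]
wrist_force: [-0.0, -0.4, 0.5]
finger_gap: 20.0
grip_force: 0.0
```

apply_moves(increments=[[[0.002,-0.04,0,0,0,0,195],[0.002,-0.04,0.01,0,0,0,195],[0.002,-0.04,0.02,0,0,0,195],[0.002,-0.04,0.02,0,0,0,195],[0.002,-0.04,0.02,0,0,0,195],[0.002,-0.04,0.02,0,0,0,195],[0.002,-0.04,0.02,0,0,0,195],[0.002,-0.03,0.01,0,0,0,195]]])

```text
time_s: 2.5
position: [390.1, -16.9, 195.6]
tool_rot: [-3.017, 0.004, -0.114]
wrist_force: [0.5, 0.6, 0.1]
finger_gap: 19.9
grip_force: 0.0
```

apply_moves(increments=[[[0,0,0,0,0,0,195],[0,0,0,0,0,0,195],[0,0,0,0,0,0,195]]])

```text
time_s: 2.8
position: [391.1, -18.1, 198.0]
tool_rot: [-3.018, 0.0, -0.116]
wrist_force: [-0.4, 0.0, 0.7]
finger_gap: 20.0
grip_force: 0.0
```

Run:
```python
from h import *
status()
p,a=pose()
c=np.array([-79.4,72.5])-9*np.array([np.cos(np.radians(-35)),np.sin(np.radians(-35))])
q,t=tcp(c,-35); print(p,delta(p,a,q), t-a)
cv2.imwrite("pics/side1.png",robot.camera("side")[:,:,::-1])
```

```text
t 2.8 cradle [-182.6  -52.8] yaw -25.17 z 198.0 gap 19.96635927833775 F [-0.4  0.   0.7]
[391.08667624 -18.05111409 198.04869797] [  31.61147038 -162.5902845 ] -0.17152646186898807
```

View pics/side1.png

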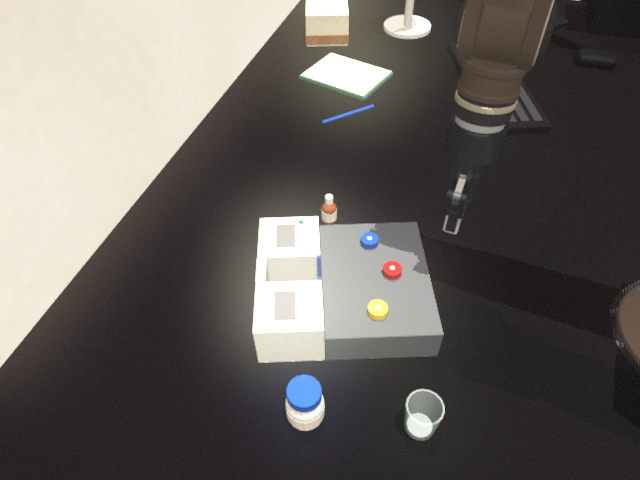

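The picture shows the arm tilted and stopped short of the feeder, with the deck untouched. I'll check the joints.

Run:
```python
from h import *
s=robot.observe(); print(s["joints"],s["tool_rot"],s["position"],s["qd"])
```

```text
[-0.11669659 -0.10504871 -0.50988884  1.16617627  0.12395085  3.14060271] [-3.01764165e+00  9.76850834e-05 -1.15714244e-01] [391.09571599 -18.10118101 198.04669626] [-0.00184753 -0.00136434 -0.0030691  -0.00216535  0.00236111 -0.00092085]
```

Joint 6 ran into its range limit. With the tool's −x as the pushing side (a half turn) it stays mid-range, so I'll unwind.

```bash
sed -i 's/C=22.2/C=-22.2/; s/a=np.radians(yaw)+F$/a=np.radians(yaw)+F+np.pi/; s/np.degrees(a-F)/np.degrees(a-F-np.pi)/' h.py
python3 - <<'E'
from h import *
from scipy.spatial.transform import Rotation as R
s=robot.observe(); A=R.from_euler("xyz",s["tool_rot"])
B=R.from_euler("xyz",[np.pi,0,s["tool_rot"][2]])
print((A.inv()*B).as_rotvec(), "then wz", -(2.8545-s["tool_rot"][2]))
E
```

```text
[-1.23951007e-01  9.75599831e-05 -6.05408223e-06] then wz -2.970214244011334
```

apply_moves(increments=[[[0,0,-0.01,0,0,-0.1,195],[0,0,-0.01,-0.124,0,0,195],[0,0,0,0,0,-0.14,195],[0,0,0,0,0,-0.14,195],[0,0,0,0,0,-0.14,195],[0,0,0,0,0,-0.14,195],[0,0,0,0,0,-0.14,195],[0,0,0,0,0,-0.14,195]]])

```text
time_s: 3.65
position: [390.7, -20.6, 217.8]
tool_rot: [3.132, -0.008, 0.829]
wrist_force: [-0.4, -0.6, -0.1]
finger_gap: 20.0
grip_force: 0.0
```

apply_moves(increments=[[[0,0,0,0,0,-0.14,195],[0,0,0,0,0,-0.14,195],[0,0,0,0,0,-0.14,195],[0,0,0,0,0,-0.14,195],[0,0,0,0,0,-0.14,195],[0,0,0,0,0,-0.14,195],[0,0,0,0,0,-0.14,195],[0,0,0,0,0,-0.14,195]]])

```text
time_s: 4.45
position: [390.6, -20.6, 217.8]
tool_rot: [3.131, 0.005, 1.949]
wrist_force: [-0.7, -0.4, -0.0]
finger_gap: 19.8
grip_force: 0.0
```

apply_moves(increments=[[[0,0,0,0,0,-0.14,195],[0,0,0,0,0,-0.14,195],[0,0,0,0,0,-0.14,195],[0,0,0,0,0,-0.14,195],[0,0,0,0,0,-0.14,195],[0,0,0,0,0,-0.14,195],[0,0,0,0,0,-0.07,195],[0,0,0,0,0,0,195]]])

```text
time_s: 5.25
position: [390.6, -20.5, 217.7]
tool_rot: [3.139, 0.012, 2.853]
wrist_force: [1.1, 0.8, -0.5]
finger_gap: 19.9
grip_force: 0.0
```

```bash
cat >> h.py <<'E'
def goal(c,yaw):
    status(); p,a=pose(); q,t=tcp(c,yaw); print("rot",robot.observe()["tool_rot"].round(4),"shift",delta(p,a,q).round(1),"then w",round(-((t-a+np.pi)%(2*np.pi)-np.pi),4))
E
python3 - <<'E'
from h import *
d=np.radians(-35)
goal(np.array([-79.4,72.5])-9*np.array([np.cos(d),np.sin(d)]),-35)
E
```

```text
t 5.25 cradle [-185.8  -58.3] yaw -35.06 z 217.7 gap 19.917716014028283 F [ 1.1  0.8 -0.5]
rot [3.1387 0.0116 2.8535] shift [ -2.9 168.1] then w -0.001
```

apply_moves(increments=[[[-0.001,0.034,0.01,0,0,0,195],[-0.001,0.034,0.01,0,0,0,195],[-0.001,0.034,0.01,0,0,0,195],[0,0.034,0.02,0,0,0,195],[0,0.032,0.015,0,0,0,195],[0,0,0,0,0,0,195],[0,0,0,0,0,0,195]]])

```text
time_s: 5.95
position: [441.6, 140.3, 152.4]
tool_rot: [3.14, 0.01, 2.854]
wrist_force: [0.3, 0.8, 0.7]
finger_gap: 20.1
grip_force: 0.0
```

```bash
cat >> h.py <<'E'
def tilt():
    from scipy.spatial.transform import Rotation as R
    s=robot.observe(); A=R.from_euler("xyz",s["tool_rot"]); print("tiltfix",(A.inv()*R.from_euler("xyz",[np.pi,0,s["tool_rot"][2]])).as_rotvec().round(4))
E
python3 - <<'E'
from h import *
d=np.radians(-35)
goal(np.array([-79.4,72.5])-9*np.array([np.cos(d),np.sin(d)]),-35); tilt()
cv2.imwrite("pics/side2.png",cv2.resize(robot.camera("side")[180:380,240:480,::-1],None,fx=3,fy=3,interpolation=2))
E
```

```text
t 5.95 cradle [-86.3  78. ] yaw -35.02 z 152.4 gap 20.146347174258352 F [0.3 0.8 0.7]
rot [3.1397 0.0099 2.8541] shift [ 0.2 -0.5] then w -0.0004
tiltfix [0.0019 0.0099 0.    ]
```

View pics/side2.png

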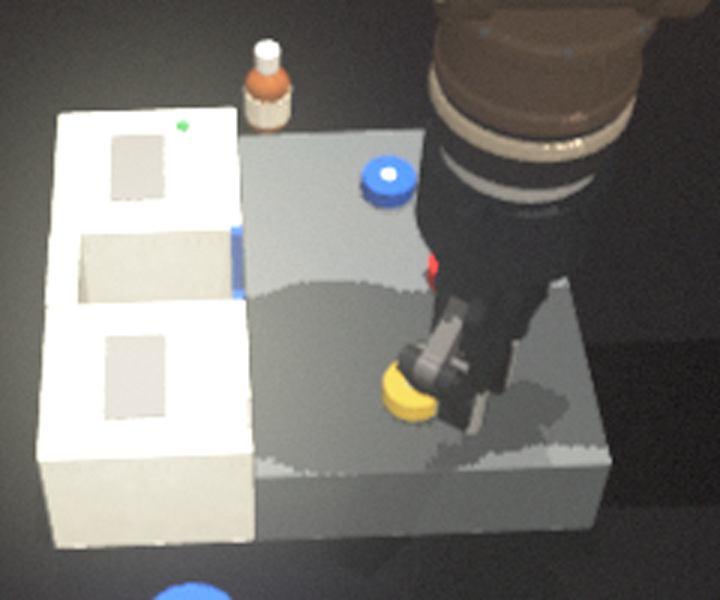

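The picture shows the fingers above and behind the yellow disc, at about (400,390) in the crop. I'll lower gently and watch the wrist force.

apply_moves(increments=[[[0.001,0,0.004,0.002,0.01,0,195],[0,0,0.004,0,0,0,195],[0,0,0.004,0,0,0,195],[0,0,0.002,0,0,0,195],[0,0,0,0,0,0,195]]])

```text
time_s: 6.5
position: [440.6, 140.0, 138.2]
tool_rot: [3.141, 0.0, 2.854]
wrist_force: [1.0, -1.1, 0.4]
finger_gap: 20.1
grip_force: 0.0
```

```bash
cat >> h.py <<'E'
def path(wps,step=8):
    # wps: list of (cx,cy,yaw); first waypoint is from the measured pose; rows in tool axes, rounded with remainder carried
    p,a=pose(); p=p[:2].copy(); c0=RF.T@(p+C*-1*0+abs(C)*np.array([-np.cos(a),-np.sin(a)])-G); y0=np.degrees(a-F-np.pi); y0=(y0+180)%360-180
    for w in wps:
        n=int(np.ceil(max(np.hypot(w[0]-c0[0],w[1]-c0[1])/step,abs(w[2]-y0)/7)))
        for i in range(1,n+1):
            f=i/n; c=c0+f*(np.array(w[:2])-c0); y=y0+f*(w[2]-y0)
            q,t=tcp(c,y); d=np.round(delta(p,a,q)/1000,4); da=-((t-a+np.pi)%(2*np.pi)-np.pi); da=round(da,3)
            ca,sa=np.cos(a),np.sin(a); p=p+1000*np.array([ca*d[0]+sa*d[1], sa*d[0]-ca*d[1]]); a-=da
            print([float(d[0]),float(d[1]),0,0,0,da,195],end=", ")
        print(); c0=np.array(w[:2],float); y0=w[2]
E
python3 - <<'E'
from h import *
status(); tilt()
im=robot.camera("top"); d=discs("top",im); print(d,[tofeed(back("top",x[0][0],71)).round(1) for x in d.values() if x])
path([(-48,5,-35),(-35,0,0)])
E
```

```text
t 6.5 cradle [-87.3  78.1] yaw -35.05 z 138.2 gap 20.149741235531767 F [ 1.  -1.1  0.4]
tiltfix [0.0005 0.0001 0.    ]
{'yellow': [], 'blue': [([345.0, 280.2], 125)], 'red': [([319.8, 305.5], 143)]} [array([-79. , -66.9]), array([-109.2,   -1.7])]
[-0.0067, -0.0034, 0, 0, 0, np.float64(-0.0), 195], [-0.0068, -0.0034, 0, 0, 0, np.float64(-0.0), 195], [-0.0067, -0.0034, 0, 0, 0, np.float64(-0.0), 195], [-0.0067, -0.0034, 0, 0, 0, np.float64(-0.0), 195], [-0.0068, -0.0034, 0, 0, 0, np.float64(-0.0), 195], [-0.0067, -0.0034, 0, 0, 0, np.float64(-0.0), 195], [-0.0067, -0.0034, 0, 0, 0, np.float64(-0.0), 195], [-0.0068, -0.0034, 0, 0, 0, np.float64(-0.0), 195], [-0.0067, -0.0034, 0, 0, 0, np.float64(-0.0), 195], [-0.0067, -0.0034, 0, 0, 0, np.float64(-0.001), 195], [-0.0068, -0.0034, 0, 0, 0, np.float64(0.0), 195], 
[-0.0028, -0.0021, 0, 0, 0, np.float64(-0.122), 195], [-0.003, -0.0023, 0, 0, 0, np.float64(-0.122), 195], [-0.0029, -0.0027, 0, 0, 0, np.float64(-0.122), 195], [-0.0029, -0.0031, 0, 0, 0, np.float64(-0.122), 195], [-0.0029, -0.0034, 0, 0, 0, np.float64(-0.122), 195],
```

apply_moves(increments=[[[0,0,0.0015,0,0,0,195],[0,0,0.0015,0,0,0,195],[-0.004,0,0,0,0,0,195],[-0.004,0,0,0,0,0,195],[-0.003,0,0,0,0,0,195],[0,0,0,0,0,0,195]]])

```text
time_s: 7.15
position: [451.9, 137.2, 135.6]
tool_rot: [3.141, 0.001, 2.854]
wrist_force: [0.4, -0.1, -0.5]
finger_gap: 20.3
grip_force: 0.0
```

```bash
sed -i 's/da=round(da,3)/da=float(round(da,2))/; s/delta(p,a,q)\/1000,4/delta(p,a,q)\/1000,3/; s/            print(\[/            print(n if i==1 else "",[/' h.py
python3 - <<'E'
from h import *
status()
cv2.imwrite("pics/side3.png",cv2.resize(robot.camera("side")[180:380,240:480,::-1],None,fx=3,fy=3,interpolation=2))
path([(-45,8,-35),(-36,1,-20),(-28,0,0)])
E
```

```text
t 7.15 cradle [-77.5  71.7] yaw -35.04 z 135.6 gap 20.331102750382616 F [ 0.4 -0.1 -0.5]
9 [-0.007, -0.004, 0, 0, 0, -0.0, 195],  [-0.007, -0.003, 0, 0, 0, -0.0, 195],  [-0.007, -0.004, 0, 0, 0, -0.0, 195],  [-0.007, -0.004, 0, 0, 0, -0.0, 195],  [-0.007, -0.004, 0, 0, 0, -0.0, 195],  [-0.007, -0.003, 0, 0, 0, -0.0, 195],  [-0.007, -0.004, 0, 0, 0, -0.0, 195],  [-0.007, -0.004, 0, 0, 0, -0.0, 195],  [-0.007, -0.004, 0, 0, 0, -0.0, 195], 
3 [-0.004, -0.002, 0, 0, 0, -0.09, 195],  [-0.004, -0.002, 0, 0, 0, -0.09, 195],  [-0.004, -0.003, 0, 0, 0, -0.08, 195], 
3 [-0.003, -0.002, 0, 0, 0, -0.12, 195],  [-0.003, -0.002, 0, 0, 0, -0.12, 195],  [-0.002, -0.003, 0, 0, 0, -0.11, 195],
```

View pics/side3.png

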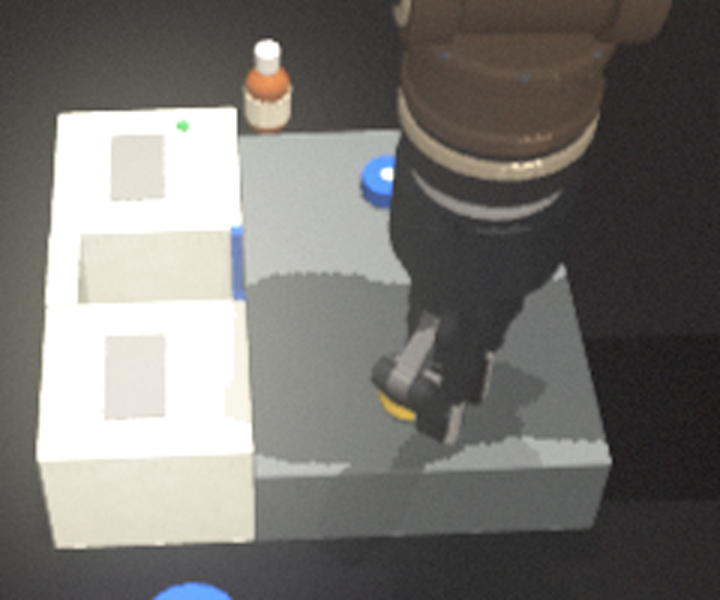

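The fingers now sit around the back of the yellow disc near (400,405). I'll push the first stretch and check it.

apply_moves(increments=[[[-0.007,-0.004,0,0,0,0,195],[-0.007,-0.003,0,0,0,0,195],[-0.007,-0.004,0,0,0,0,195],[-0.007,-0.004,0,0,0,0,195],[0,0,0,0,0,0,195]]])

```text
time_s: 7.7
position: [474.8, 114.1, 135.6]
tool_rot: [3.141, 0.001, 2.853]
wrist_force: [-0.0, -0.7, 0.3]
finger_gap: 20.0
grip_force: 0.0
```

Run:
```python
from h import *
status()
for n in("top","side"):
    im=robot.camera(n); h=cv2.cvtColor(im,cv2.COLOR_RGB2HSV)
    m=cv2.inRange(h,(18,110,60),(38,255,255)); m[:200]=0;m[360:]=0;m[:,:230]=0;m[:,450:]=0
    y,x=np.nonzero(m); print(n,len(x),len(x) and (x.mean(),y.mean(),tofeed(back(n,(x.mean(),y.mean()),70))))
```

```text
t 7.7 cradle [-63.1  42.6] yaw -35.09 z 135.6 gap 20.003102242467182 F [-0.  -0.7  0.3]
top 0 0
side 45 (np.float64(360.4888888888889), np.float64(299.55555555555554), array([-55.15572663,  56.3150577 ]))
```

apply_moves(increments=[[[-0.007,-0.004,0,0,0,0,195],[-0.007,-0.003,0,0,0,0,195],[-0.007,-0.004,0,0,0,0,195],[-0.007,-0.004,0,0,0,0,195],[-0.007,-0.004,0,0,0,0,195],[0,0,0,0,0,0,195]]])

```text
time_s: 8.4
position: [503.0, 86.0, 135.6]
tool_rot: [3.141, 0.001, 2.853]
wrist_force: [-0.8, 0.9, 0.4]
finger_gap: 20.0
grip_force: 0.0
```

apply_moves(increments=[[[-0.004,-0.002,0,0,0,-0.09,195],[-0.004,-0.002,0,0,0,-0.09,195],[-0.004,-0.003,0,0,0,-0.08,195],[-0.003,-0.002,0,0,0,-0.12,195],[-0.003,-0.002,0,0,0,-0.12,195],[-0.002,-0.003,0,0,0,-0.11,195],[0,0,0,0,0,0,195],[0,0,0,0,0,0,195]]])

```text
time_s: 9.2
position: [521.2, 71.3, 135.5]
tool_rot: [3.141, 0.001, -2.822]
wrist_force: [0.4, -0.6, -0.7]
finger_gap: 20.1
grip_force: 0.0
```

Run:
```python
from h import *
status(); tilt()
a=robot.camera("side")[180:360,240:440,::-1];b=robot.camera("top")[180:360,220:400,::-1]
cv2.imwrite("pics/both4.png",cv2.resize(np.hstack([a,b]),None,fx=2.1,fy=2.1,interpolation=2))
path([(10,0,0)])
```

```text
t 9.2 cradle [-28.7  -0.1] yaw -360.22 z 135.5 gap 20.138097871413798 F [ 0.4 -0.6 -0.7]
tiltfix [0.0005 0.0008 0.    ]
5 [-0.008, 0.0, 0, 0, 0, -0.0, 195],  [-0.008, 0.0, 0, 0, 0, -0.0, 195],  [-0.007, 0.0, 0, 0, 0, -0.0, 195],  [-0.008, 0.0, 0, 0, 0, -0.0, 195],  [-0.008, 0.0, 0, 0, 0, -0.0, 195],
```

View pics/both4.png

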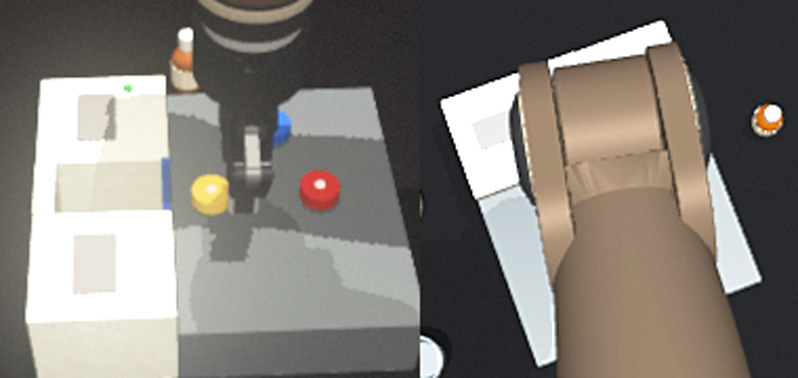

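The yellow disc is seated in front of the fingers and lined up with the gate, its dot at about side pixel (340,269). I'll check its y from the dot before the final push.

Run:
```python
from h import *
im=robot.camera("side"); h=cv2.cvtColor(im,cv2.COLOR_RGB2HSV)
def dot(cx,cy):
    w=im[cy-6:cy+7,cx-6:cx+7].min(axis=2).astype(float); w=np.clip(w-100,0,None); y,x=np.mgrid[cy-6:cy+7,cx-6:cx+7]
    c=((x*w).sum()/w.sum(),(y*w).sum()/w.sum()); return c,tofeed(back("side",c,72))
print(dot(340,269),dot(392,268))
```

```text
((np.float64(339.5693447037702), np.float64(269.03276481149015)), array([-27.19559399,  -2.24782387])) ((np.float64(392.0513317191283), np.float64(267.3036319612591)), array([-109.13241187,   -2.77754243]))
```

apply_moves(increments=[[[-0.007,0,0,0,0,0,195],[-0.007,0,0,0,0,0,195],[-0.007,0,0,0,0,0,195],[-0.008,0,0,0,0,0,195],[-0.007,0,0,0,0,0,195],[0,0,0,0,0,0,195],[0,0,0,0,0,0,195]]])

```text
time_s: 10.05
position: [555.5, 82.8, 135.4]
tool_rot: [3.141, 0.0, -2.819]
wrist_force: [-0.1, 0.0, -0.5]
finger_gap: 20.2
grip_force: 0.0
```

Run:
```python
from h import *
status()
cv2.imwrite("pics/side5.png",cv2.resize(robot.camera("side")[180:360,240:440,::-1],None,fx=2.5,fy=2.5,interpolation=2))
```

```text
t 10.05 cradle [ 7.5 -0.1] yaw -360.06 z 135.4 gap 20.159246485220216 F [-0.1  0.  -0.5]
```

View pics/side5.png

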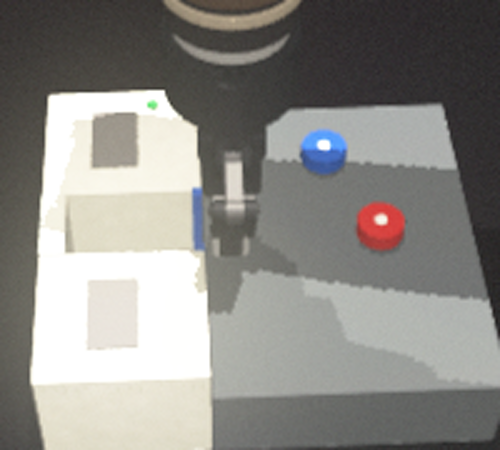

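Yellow is no longer on the deck, and blue and red haven't moved. I'll back off, rise and turn for blue.

apply_moves(increments=[[[0.015,0,0,0,0,0,195],[0.01,0,-0.015,0,0,0,195],[0,0,-0.015,0,0,-0.12,195],[0,0,0,0,0,-0.12,195],[0,0,0,0,0,-0.12,195],[0,0,0,0,0,-0.12,195],[0,0,0,0,0,-0.13,195],[0,0,0,0,0,0,195]]])

```text
time_s: 10.9
position: [531.6, 74.6, 166.9]
tool_rot: [-3.14, 0.002, -2.209]
wrist_force: [0.3, 1.0, -0.2]
finger_gap: 20.4
grip_force: 0.0
```

Run:
```python
from h import *
goal((-87.4,-72.6),35); tilt()
```

```text
t 10.9 cradle [-21.8  12.6] yaw -325.1 z 166.9 gap 20.431006094265395 F [ 0.3  1.  -0.2]
rot [-3.1405e+00  1.8000e-03 -2.2087e+00] shift [102.5 -32.4] then w -0.0017
tiltfix [-0.0011  0.0018 -0.    ]
```

apply_moves(increments=[[[0.026,-0.008,0,0,0,0,195],[0.026,-0.008,0,0,0,0,195],[0.026,-0.008,0,0,0,0,195],[0.025,-0.008,0,0,0,0,195],[0,0,0,0,0,0,195],[0,0,0,0,0,0,195]]])

```text
time_s: 11.5
position: [496.1, -27.3, 166.2]
tool_rot: [-3.141, 0.002, -2.212]
wrist_force: [-0.2, 0.4, -0.4]
finger_gap: 20.3
grip_force: 0.0
```

Run:
```python
from h import *
goal((-87.4,-72.6),35)
im=robot.camera("side"); d=discs("side",im); print({k:[(x,tofeed(back("side",x[0],69)).round(1)) for x in v] for k,v in d.items()})
```

```text
t 11.5 cradle [-87.9 -72.8] yaw -325.31 z 166.2 gap 20.29358352246909 F [-0.2  0.4 -0.4]
rot [-3.1407e+00  1.8000e-03 -2.2123e+00] shift [-0.5 -0.2] then w -0.0054
{'yellow': [], 'blue': [(([369.3, 240.1], 178), array([-79.6, -65.2]))], 'red': [(([391.7, 269.9], 255), array([-108.5,   -0. ]))]}
```

apply_moves(increments=[[[0,0,0.01,0,0,0,195],[0,0,0.01,0,0,0,195],[0,0,0.006,0,0,0,195],[0,0,0.005,0,0,0,195],[-0.004,0,0,0,0,0,195],[-0.004,0,0,0,0,0,195],[-0.003,0,0,0,0,0,195],[0,0,0,0,0,0,195]]])

```text
time_s: 12.35
position: [503.2, -17.8, 134.8]
tool_rot: [-3.141, 0.001, -2.208]
wrist_force: [-0.6, -0.2, -0.9]
finger_gap: 19.6
grip_force: 0.0
```

Run:
```python
from h import *
status(); tilt()
path([(-45,-8,35),(-36,-1,20),(-28,0,0)])
```

```text
t 12.35 cradle [-78.2 -66. ] yaw -325.08 z 134.8 gap 19.62831300888218 F [-0.6 -0.2 -0.9]
tiltfix [-0.0007  0.0014 -0.    ]
9 [-0.007, 0.003, 0, 0, 0, -0.0, 195],  [-0.006, 0.003, 0, 0, 0, -0.0, 195],  [-0.007, 0.004, 0, 0, 0, -0.0, 195],  [-0.007, 0.003, 0, 0, 0, -0.0, 195],  [-0.007, 0.003, 0, 0, 0, -0.0, 195],  [-0.006, 0.003, 0, 0, 0, -0.0, 195],  [-0.007, 0.003, 0, 0, 0, -0.0, 195],  [-0.007, 0.003, 0, 0, 0, -0.0, 195],  [-0.006, 0.004, 0, 0, 0, -0.0, 195], 
3 [-0.004, 0.002, 0, 0, 0, 0.09, 195],  [-0.004, 0.002, 0, 0, 0, 0.08, 195],  [-0.004, 0.003, 0, 0, 0, 0.09, 195], 
3 [-0.003, 0.002, 0, 0, 0, 0.12, 195],  [-0.003, 0.002, 0, 0, 0, 0.11, 195],  [-0.002, 0.003, 0, 0, 0, 0.12, 195],
```

apply_moves(increments=[[[-0.007,0.003,0,0,0,0,195],[-0.006,0.003,0,0,0,0,195],[-0.007,0.004,0,0,0,0,195],[-0.007,0.003,0,0,0,0,195],[-0.007,0.003,0,0,0,0,195],[-0.006,0.003,0,0,0,0,195],[-0.007,0.003,0,0,0,0,195],[-0.007,0.003,0,0,0,0,195]]])

```text
time_s: 13.15
position: [514.9, 40.7, 134.5]
tool_rot: [-3.141, 0.001, -2.209]
wrist_force: [0.5, -0.6, 0.8]
finger_gap: 20.0
grip_force: 0.2
```

apply_moves(increments=[[[-0.006,0.004,0,0,0,0,195],[-0.004,0.002,0,0,0,0.09,195],[-0.004,0.002,0,0,0,0.08,195],[-0.004,0.003,0,0,0,0.09,195],[-0.003,0.002,0,0,0,0.12,195],[-0.003,0.002,0,0,0,0.11,195],[-0.002,0.003,0,0,0,0.12,195],[0,0,0,0,0,0,195]]])

```text
time_s: 13.95
position: [521.0, 71.8, 134.5]
tool_rot: [3.141, 0.001, -2.819]
wrist_force: [-0.6, -0.3, -0.0]
finger_gap: 20.2
grip_force: 0.0
```

Run:
```python
from h import *
status(); tilt()
im=robot.camera("side"); d=discs("side",im); print({k:[(x,tofeed(back("side",x[0],69)).round(1)) for x in v] for k,v in d.items()})
cv2.imwrite("pics/side6.png",cv2.resize(im[180:360,240:440,::-1],None,fx=2.5,fy=2.5,interpolation=2))
path([(8,0,0)])
```

```text
t 13.95 cradle [-28.8   0.5] yaw -360.05 z 134.5 gap 20.152268957323543 F [-0.6 -0.3 -0. ]
tiltfix [0.0005 0.0008 0.    ]
{'yellow': [], 'blue': [], 'red': [(([391.7, 270.2], 267), array([-108.4,    0.6]))]}
5 [-0.007, -0.0, 0, 0, 0, 0.0, 195],  [-0.008, -0.0, 0, 0, 0, 0.0, 195],  [-0.007, -0.0, 0, 0, 0, 0.0, 195],  [-0.008, -0.0, 0, 0, 0, 0.0, 195],  [-0.007, -0.0, 0, 0, 0, 0.0, 195],
```

View pics/side6.png

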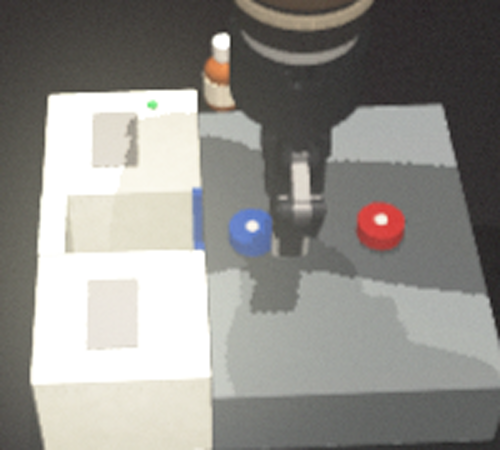

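Blue sits in the cradle in front of the gate, with its dot at about side pixel (341,270), and red hasn't moved. Pushing it through now.

apply_moves(increments=[[[-0.007,-0.001,0,0,0,0,195],[-0.007,0,0,0,0,0,195],[-0.008,0,0,0,0,0,195],[-0.007,0,0,0,0,0,195],[-0.008,0,0,0,0,0,195],[0,0,0,0,0,0,195],[0,0,0,0,0,0,195]]])

```text
time_s: 14.7
position: [556.5, 82.1, 134.4]
tool_rot: [3.141, 0.001, -2.819]
wrist_force: [0.4, -0.7, 0.8]
finger_gap: 20.0
grip_force: 0.0
```

Run:
```python
from h import *
status()
im=robot.camera("side"); d=discs("side",im); print({k:[(x,tofeed(back("side",x[0],69)).round(1)) for x in v] for k,v in d.items()})
h=cv2.cvtColor(im,cv2.COLOR_RGB2HSV)[240:300,318:365]; print("blue px", (cv2.inRange(h,(95,120,50),(125,255,255))>0).sum())
h=cv2.cvtColor(cv2.imread("pics/side0.png"),cv2.COLOR_BGR2HSV)[240:300,318:365]; print("blue px ref", (cv2.inRange(h,(95,120,50),(125,255,255))>0).sum())
goal((-120,-1),0)
```

```text
t 14.7 cradle [ 8.2 -1. ] yaw -360.05 z 134.4 gap 20.015181216348108 F [ 0.4 -0.7  0.8]
{'yellow': [], 'blue': [], 'red': [(([391.7, 270.1], 264), array([-108.5,    0.4]))]}
blue px 4
blue px ref 16
t 14.75 cradle [ 7.9 -1. ] yaw -360.05 z 134.5 gap 20.166082782293117 F [0.9 0.  0.6]
rot [ 3.1412e+00  5.0000e-04 -2.8188e+00] shift [ 1.279e+02 -1.000e-01] then w -0.001
```

apply_moves(increments=[[[0.012,0,0,0,0,0,195],[0.012,0,-0.015,0,0,0,195],[0,0,-0.02,0,0,0,195],[0.026,0,0,0,0,0,195],[0.026,0,0,0,0,0,195],[0.026,0,0,0,0,0,195],[0.026,0,0,0,0,0,195],[0,0,0,0,0,0,195]]])

```text
time_s: 15.55
position: [431.1, 40.5, 169.4]
tool_rot: [3.141, -0.001, -2.82]
wrist_force: [1.0, 0.2, -0.1]
finger_gap: 20.0
grip_force: 0.0
```

Run:
```python
from h import *
goal((-121,-1),0);tilt()
im=robot.camera("side"); d=discs("side",im); print({k:[(x,tofeed(back("side",x[0],69)).round(1)) for x in v] for k,v in d.items()})
im=robot.camera("top")
a=robot.camera("side")[180:360,240:440,::-1];b=im[180:360,220:400,::-1]
cv2.imwrite("pics/both7.png",cv2.resize(np.hstack([a,b]),None,fx=2.1,fy=2.1,interpolation=2))
```

```text
t 15.55 cradle [-124.    -0.6] yaw -360.11 z 169.4 gap 20.031417277794606 F [ 1.   0.2 -0.1]
rot [ 3.1410e+00 -1.0000e-03 -2.8197e+00] shift [-3.  -0.4] then w -0.0019
tiltfix [ 0.0006 -0.001  -0.    ]
{'yellow': [], 'blue': [], 'red': [(([391.7, 270.1], 263), array([-108.5,    0.4]))]}
```

View pics/both7.png

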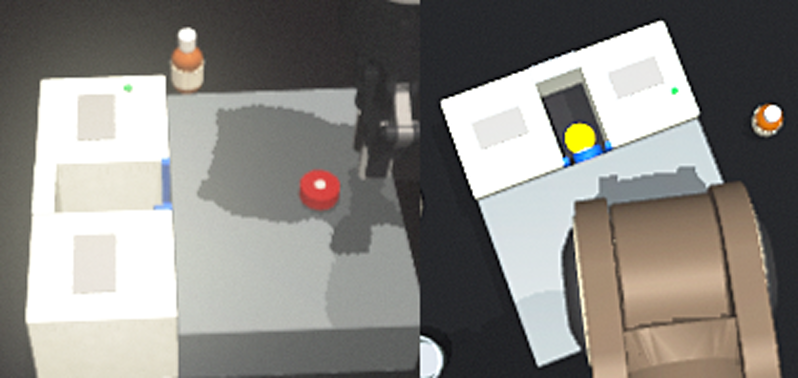

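The top view shows yellow in the slot at about crop (580,137), with blue just behind it by the gate. Red hasn't moved. I'll look at the slot region numerically to see whether blue is down.

Run:
```python
from h import *
im=robot.camera("top"); ref=cv2.imread("pics/top0.png")[:,:,::-1]
def show(i):
    h=cv2.cvtColor(np.ascontiguousarray(i),cv2.COLOR_RGB2HSV)[212:268,272:320].astype(int)
    for r in h: print("".join("Y" if 20<p[0]<38 and p[1]>120 and p[2]>70 else "b" if 95<p[0]<125 and p[1]>120 and p[2]>170 else "d" if 95<p[0]<125 and p[1]>120 and p[2]>50 else "#" if p[2]>180 else "+" if p[2]>100 else "." for p in r))
show(im); show(ref[:,:,:][:]) 
def proj(c,z):
    k=robot.get_calibration("top"); w=G+RF@np.array(c,float)
    return cv2.projectPoints(np.array([[*w,z]]),k["rvec"],k["tvec"],k["camera_matrix"],None)[0].ravel()-[272,212]
for c in[(0,-24),(0,24),(85,-24),(85,24)]: print(c,proj(c,4),proj(c,60))
```

```text
########################+#######################
#####################++++#######################
##################+++++++#######################
################++++++++++######################
#############+++++++++++++######################
##########++++++++++#+##+++#####################
#######+++++++++++++#####++#####################
#####+++++++++++++####+++++#####################
###++++++++++++#####++...+++####################
####++++++++#####+++......++####################
####+++++#####+++.........++####################
####+++####+++.............++###################
#####+###+++...............++###################
#####++++..................+++##################
#####+......................++##################
######......................++##################
######.......................++#################
######+......................++#################
#######......................+++################
#######.......................++################
########......................++################
########......................+++###############
########+.............
[... 3929 characters left out ...]
#################
################+d+#############################
#############+++################################
##########++++##################################
########+++#####################################
#####++++#######################################
##++++##########################################
+++#############################################
################################################
################################################
(0, -24) [39.41050768 43.61705544] [39.57730629 39.76738173]
(0, 24) [18.34474773 51.19814139] [17.51134998 47.69661142]
(85, -24) [26.01760431  7.16140053] [25.55527326  1.64633327]
(85, 24) [ 5.1333408  14.55572171] [3.68838369 9.37107071]
```

Yellow lies flat and blue is tilted beside it, inside the slot and no longer over the deck. Now red: lower behind it and push straight.

apply_moves(increments=[[[0,0,0.01,0,0,0,195],[0,-0.001,0.01,0,0,0,195],[0,0,0.01,0,0,0,195],[0,0,0.004,0,0,0,195],[0,0,0,0,0,0,195],[-0.006,0,0,0,0,0,195],[-0.006,0,0,0,0,0,195],[-0.006,0,0,0,0,0,195]]])

```text
time_s: 16.55
position: [453.4, 46.4, 136.0]
tool_rot: [3.141, 0.002, -2.819]
wrist_force: [-0.5, 0.1, 0.8]
finger_gap: 20.0
grip_force: 0.1
```

apply_moves(increments=[[[-0.007,0,0,0,0,0,195],[-0.007,0,0,0,0,0,195],[-0.007,0,0,0,0,0,195],[-0.007,0,0,0,0,0,195],[-0.007,0,0,0,0,0,195],[-0.007,0,0,0,0,0,195],[-0.007,0,0,0,0,0,195],[0,0,0,0,0,0,195]]])

```text
time_s: 17.35
position: [499.8, 62.0, 135.5]
tool_rot: [3.141, 0.001, -2.819]
wrist_force: [-0.0, 0.3, 0.7]
finger_gap: 19.6
grip_force: 0.0
```

Run:
```python
from h import *
status()
im=robot.camera("side"); d=discs("side",im); print({k:[(x,tofeed(back("side",x[0],69)).round(1)) for x in v] for k,v in d.items()})
path([(8,-0.5,0)])
```

```text
t 17.35 cradle [-52.  -2.] yaw -360.05 z 135.5 gap 19.605273968258796 F [-0.   0.3  0.7]
{'yellow': [], 'blue': [], 'red': [(([354.7, 270.7], 229), array([-50.8,  -0.5]))]}
8 [-0.008, 0.0, 0, 0, 0, -0.0, 195],  [-0.007, 0.0, 0, 0, 0, -0.0, 195],  [-0.008, 0.001, 0, 0, 0, -0.0, 195],  [-0.007, -0.0, 0, 0, 0, -0.0, 195],  [-0.008, -0.0, 0, 0, 0, -0.0, 195],  [-0.007, 0.0, 0, 0, 0, -0.0, 195],  [-0.008, 0.0, 0, 0, 0, -0.0, 195],  [-0.008, 0.001, 0, 0, 0, -0.0, 195],
```

Red is following in the cradle, so I'll push it on through the gate and back off.

apply_moves(increments=[[[-0.008,0.001,0,0,0,0,195],[-0.007,0.001,0,0,0,0,195],[-0.008,0,0,0,0,0,195],[-0.007,0,0,0,0,0,195],[-0.008,0,0,0,0,0,195],[-0.007,0,0,0,0,0,195],[-0.008,0,0,0,0,0,195],[-0.008,0,0,0,0,0,195]]])

```text
time_s: 18.2
position: [556.8, 83.2, 135.6]
tool_rot: [3.141, 0.001, -2.819]
wrist_force: [-1.1, -0.7, 0.3]
finger_gap: 19.9
grip_force: 0.1
```

apply_moves(increments=[[[0,0,0,0,0,0,195],[0,0,0,0,0,0,195],[0.015,0,0,0,0,0,195],[0.015,0,-0.02,0,0,0,195],[0.025,0,-0.02,0,0,0,195],[0.03,0,0,0,0,0,195],[0.03,0,0,0,0,0,195],[0,0,0,0,0,0,195]]])

```text
time_s: 19.0
position: [443.5, 45.6, 175.6]
tool_rot: [3.141, -0.001, -2.82]
wrist_force: [0.5, -0.6, 0.2]
finger_gap: 20.2
grip_force: 0.0
```

Run:
```python
from h import *
status()
d=discs("side",robot.camera("side")); print({k:[(x,tofeed(back("side",x[0],69)).round(1)) for x in v] for k,v in d.items()})
im=robot.camera("top")
h=cv2.cvtColor(im,cv2.COLOR_RGB2HSV)[232:268,280:320].astype(int)
for r in h: print("".join("Y" if 20<p[0]<38 and p[1]>120 and p[2]>70 else "R" if (p[0]<10 or p[0]>170) and p[1]>120 and p[2]>60 else "b" if 95<p[0]<125 and p[1]>120 and p[2]>170 else "d" if 95<p[0]<125 and p[1]>120 and p[2]>50 else "#" if p[2]>180 else "+" if p[2]>100 else "." for p in r))
```

```text
t 19.0 cradle [-110.6    0.3] yaw -360.11 z 175.6 gap 20.242198719632473 F [ 0.5 -0.6  0.2]
{'yellow': [], 'blue': [], 'red': []}
...RRRRRRRRRRRRRRR....++################
...+RRRRRRRRRRRRRR....+++###############
+...RRRRRRRRRRRRRR.....++###############
#...RRRRRRRRRRRRRR.....++###############
#....RRRRRRRRRRRRR......++##############
##...RRRRRRRRRRRR.......++##############
##....RRRRRRRRR++.d.....+++#############
##.....RRRRR#YYYYYYY.....++#############
###.......+YYYYYYYYYY+...++#############
###......dYYYYYYYYYYYY+...++############
###+......YYYYYYYYYYYYYd..++############
####.....YYYYYYYYYYYYYY...++############
####....dYYYYYYYYYYYYYYY...++###########
#####...dYYYYYYYYYYYYYYY...++###########
#####...dYYYYYYYYYYYYYYY...+++##########
#####...dYYYYYYYYYYYYYYY....#b##########
#####+...YYYYYYYYYYYYYY.d...bbb######+++
######....YYYYYYYYYYYY+bbb+.bbb####+++##
######+...YYYYYYYY####bbbbd.bbbb+++#####
#######....YYYYY####bbbbbbd.ddd+########
#######.....YYY##bbbbbbbbbbdd+##########
########.....bbbbbbbbbbbbb++############
########.d+..bbbbbbbbbb#################
########bbb..dbbbbbbb###################
########bbbd.dbbbb######################
#########bbd..d########++++++++#########
#########bbd.+#########+++++++++++++++++
########+d+############+++++++++++++++++
#####+++###############+++++++++++++++++
##++++#################+++++++++++++++++
+++####################+++++++++++++++++
+################+++++..++++++++++++++++
##########+++++++.......++++++++++++++++
########++..............+++++++++.......
########+............++.++..............
########+......++++++++++..............+
```

```bash
python3 -c "
from plant import robot
print(robot.close_job())"
```

```text
the job is handed in; nothing more can be done
None
```

I swept all three discs through the gate into the slot in the order yellow, blue, red, and handed the job in after about 19 s; the last top view shows all three in the slot, and no verdict came back.

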